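# Fit a temperature probe and set its clamp screw

### The arm

A 6-joint arm with a two-finger parallel gripper is mounted at the origin on the work surface. World frame = base frame: x ahead of the robot, y to its left, z up, the work surface at z = 0. Lengths are in m, angles in degrees, forces in N, time in s.
With the tool pointing down it reaches from about 0.4 to 0.825 m from the base axis. Payload 7 kg.
Tool frame: the origin (TCP) lies midway between the tips of the shut fingers; the grasp point (between the pads) lies 19 mm behind it; z points along the fingers, y is the line along which they close (so a half turn about z gives the same grasp; the last joint's range is limited). The gripper opens to 88 mm and grips with 3 to 60 N. Pads are 19 mm wide; open, the fingers measure 130 mm over their backs; the gripper's body (78 mm by 193 mm) begins 47 mm behind the grasp point.
Start: joints at [90.762, 20.546, 0.682, 0, -70.136, -16.507], TCP at [0.183, 0.65, 0.227] pointing down, gripper open.
Joint ranges: [-176.03, 176.03], [-82.01, 121.73], [-58.28, 71.71], [-173.87, 95.51], [-174.79, -0.11], [-173.66, 173.66]. Speed limits (degrees/s): [136.94, 136.94, 172.46, 180, 180, 180].

### API

Orientations are given as [roll, pitch, yaw] about the fixed x, y, z axes, in that order (R = Rz(yaw) Ry(pitch) Rx(roll)).
In Python, from plant import ctrl gives the robot as it stands. The module is installed in compiled form; this text tells all that it offers.
- The arm moves only by the tool send_rows, never from a script. Its argument "plan" is a list that holds one entry, the list of rows, each a list of 6 numbers: the shift along the tool's x, y, z in cm, then the turn, a rotation vector about the tool's x, y, z in degrees. A call has 1 to 8 rows; each row is the pose to reach, as a shift and turn from the pose commanded when the call began, along the tool's axes at that moment; what a row does not reach only later rows make up. A row lasts 1/12 s, in which the tool goes at most 41.7 mm and 7.16 degrees, less where a joint would pass 70% of its speed; a pose out of reach is approached as far as the arm can. A call with a gripper value outside its range is refused whole. "fingers" is the opening, from 0 (shut) to 1 (fully open), set as the call begins (left out, the last holds). The fingers move at their own pace and stop on an object; the grip force is fixed at half the most. Time passes only in rows, so rows that repeat a pose let the fingers close. It gives the time, the measured TCP pose, the force, the opening and the grip force at its end, in the units of the state.
- ctrl.get_obs(): the state, without advancing time (a new reading comes with each control period).
- ctrl.snapshot(name): name is "side" or "top"; returns a dict with "img" (420x560x3 uint8, red, green, blue), "K" (3x3 intrinsics, pixels), "pose" (4x4, takes a point from camera to world coordinates). Camera axes: x right, y down, z forward; pixel columns grow to the right and rows downward; lengths in m; the calibration is good to about 2 mm. A picture is of the moment at which its call begins. There is no depth.
- ctrl.close_job(): hands the job in; it is judged then, once.
The state is a dict: "clock": time; "joint_pos": joint angles; "qvel": joint speeds; "tau": joint torques, N m; "tool_pos": TCP position; "orientation": TCP orientation; "force": force on the tool from outside, world axes, zero at the start; "moment": the same for the moment, N m; "opening": finger opening in m; "gripper_force": force on a finger pad.
Only numpy, scipy, OpenCV 4.12 (cv2) and the standard library are available. Lean on these libraries where they do the work, as an engineer would, in place of code of your own. Each camera call takes 0.05 s, during which the arm holds its last target. There are 200 camera calls.

### The job

Take the temperature probe (the steel pin with the long round black handle) out of the wooden rack and push it fully home in the socket of the aluminium clamp block, collar on the block. Then turn the block's wing screw clockwise until it seats, back it off a quarter turn so that the probe is not pinched, and finish still gripping the wing screw there: the program ends while holding it. Leave everything else where it is.

Things in the scene. Friction and masses are not known exactly. Their poses are not given: they have to be found in the camera images.
- probe: Temperature probe, 90 mm, 50 g, upright in one of the rack's holes. Origin at the pin's tip, z up. From the tip: steel pin 10 mm in diameter, 40 mm long (last 3 mm tapered); collar 22 mm in diameter, 40 to 44 mm up; round black handle 16 mm in diameter, 44 to 90 mm up (grip it 70 mm up). It hangs by its collar in the rack and later in the socket, both loose fits.
- probe_collar (a point): On the probe's axis, at the underside of its collar, 40 mm above the tip.
- rack: Wooden rack block, fixed, 56 x 190 x 48 mm high (own x, y, z), origin under its centre. Three 13 mm through holes in its top, on its y axis at y = -65, 0 and +65 mm, hold probe, stopper and plug in any order. Take the probe with a finger on each long side of the rack (closing along the rack's x).
- clamp_block: Aluminium clamp block, fixed to the bench, 70 x 180 x 50 mm high (x, y, z of its own frame), origin at the centre of its underside. In its top, at y = -55 mm the probe socket, at y = +55 mm the wing screw with a vertical axis.
- socket (a point): Centre of the mouth of the socket, level with the block's top (50 mm above the bench): a vertical hole 13 mm in diameter, 45 mm deep, with a 3 mm chamfer. The probe is home when its collar lies on the block.
- screw (a joint): Turn of the wing screw in rad; grows clockwise seen from above (tightening). Starts between 1.25 and 1.85, seats against a hard stop at 2.50; a quarter turn back from there reads 0.93. It turns stiffly (0.05 N m), has no spring, stays where it is left and does not rise or sink.
- screw_grip (a point): On the screw's axis at the height to grip, 31 mm above the block's top; turns with the screw. x along the wing, z up. The wing is a black bar 44 mm long (x), 12 mm thick (y), 26 mm high, its top 11 mm above this point; below it a 22 mm round hub on a fixed steel boss 30 mm in diameter, 8 mm high. Grip across the thickness.
- stopper: Bystander in the rack: clear glass stopper pin with a 24 mm ball top, 34 mm above the rack in all. Origin at its lower tip.
- plug: Bystander in the rack: blanking plug with a square black head 24 mm wide, 18 mm high. Origin at its lower tip.
- beaker: Bystander: open glass beaker, 68 mm in diameter, 85 mm high, origin under its centre.
- reagent: Bystander: white plastic bottle with a black cap, 64 mm in diameter, 120 mm high, origin under its centre.
- jar: Bystander: low white jar, 72 mm in diameter, 60 mm high, origin under its centre.
- driver: Bystander: screwdriver with a grey handle lying on the bench.
- dish: Bystander: white ceramic dish, 90 mm in diameter, 30 mm high, origin under its centre.
Not all that is in view belongs to the job. Leave any pink look-alike of the probe alone.

How it is judged:
By the outcome, as a careful person would: the job done as asked, in the order asked, and still so for the second after the job is handed in, while the arm keeps its last pose, push and grip.
It also fails if it takes over 64 s, if anything falls off the work surface, if the arm or the gripper's body presses on something with over 40 N, if the wrist force passes 120 N, or if a joint passes its speed limit or range.

## Working session

There is one attempt and no reset: what is moved stays moved. The work goes in short steps, Python scripts to look and compute and a tool call to move; the robot and the scene stay as the last step left them, time stands still between calls to the robot, and variables do not carry over. Pictures are saved under pics/ and viewed, at most 10 in all, crops included, and the job is handed in when it is done.

Besides the shell and the picture viewer there is one more tool, called after "Request:" as name(argument=value, ...) on one line, values as JSON. send_rows: Moves the arm, as the interface text tells. Its arguments: {"type":"object","properties":{"plan":{"type":"array","items":{"type":"array","items":{"type":"array","items":{"type":"number"}}}},"fingers":{"type":"number"}},"required":["plan"]}

```bash
mkdir -p pics
cat > h.py <<'E'
import numpy as np, cv2
from scipy.spatial.transform import Rotation as Rn
from plant import ctrl
def snap(n,save=None):
    s=ctrl.snapshot(n)
    if save: cv2.imwrite('pics/'+save,s['img'][:,:,::-1])
    return s
def proj(s,P):
    P=np.atleast_2d(P).astype(float); T=np.linalg.inv(s['pose']); c=P@T[:3,:3].T+T[:3,3]; u=c@s['K'].T
    return u[:,:2]/u[:,2:]
def ray(s,u,v):
    d=s['pose'][:3,:3]@np.linalg.inv(s['K'])@[u,v,1]; return s['pose'][:3,3],d/np.linalg.norm(d)
def onz(s,u,v,z):
    o,d=ray(s,u,v); return o+d*(z-o[2])/d[2]
def tri(a,b):
    (o1,d1),(o2,d2)=a,b
    t=np.linalg.lstsq(np.c_[d1,-d2],o2-o1,rcond=None)[0]; p,q=o1+d1*t[0],o2+d2*t[1]
    return (p+q)/2,np.linalg.norm(p-q)
def rel(p,rpy):
    """cm shift and rotvec deg in tool axes from measured tool pose"""
    o=ctrl.get_obs(); R=Rn.from_euler('xyz',o['orientation'],degrees=True); G=Rn.from_euler('xyz',rpy,degrees=True)
    return np.round(R.inv().apply(np.array(p)-o['tool_pos'])*100,2),np.round((R.inv()*G).as_rotvec(degrees=True),2)
E
python3 - <<'E'
from h import *
for n in('top','side'):
    s=snap(n,n+'0.png'); print(n,s['K'].round(1).tolist(),s['pose'].round(3).tolist())
    np.savez(n+'0.npz',**s)
print(ctrl.get_obs())
E
```

```text
top [[539.3, 0.0, 282.1], [0.0, 539.3, 212.7], [0.0, 0.0, 1.0]] [[-0.015, -0.993, 0.121, 0.419], [-1.0, 0.016, 0.01, -0.009], [-0.012, -0.121, -0.993, 1.544], [0.0, 0.0, 0.0, 1.0]]
side [[466.2, 0.0, 278.2], [0.0, 466.2, 211.3], [0.0, 0.0, 1.0]] [[-0.893, -0.341, 0.295, 0.327], [-0.45, 0.683, -0.574, 0.54], [-0.006, -0.646, -0.764, 0.823], [0.0, 0.0, 0.0, 1.0]]
{'clock': 0.1, 'joint_pos': array([ 9.07613160e+01,  2.05882177e+01,  6.41331888e-01, -1.66017927e-02,
       -7.01365244e+01, -1.65080527e+01]), 'qvel': array([ 0.04068228, -0.04167996,  0.19063983,  0.11899933, -0.00901117,
       -0.0341943 ]), 'tau': array([-1.13739294e-03, -5.84163380e+01,  2.93753779e+01,  7.01558411e+00,
        1.01938541e-02, -5.08195683e-05]), 'tool_pos': array([0.18308635, 0.64926113, 0.22572748]), 'orientation': array([ 1.79915593e+02, -8.73866868e-03, -1.57523825e+01]), 'force': array([0.03955214, 0.78997671, 0.46539073]), 'moment': array([-0.02706154,  0.01151067,  0.05020837]), 'gripper_force': 0.0, 'opening': 0.08767345168808033}
```

View pics/top0.png

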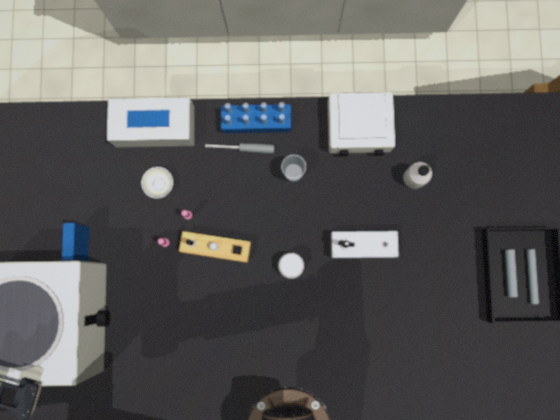

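View pics/side0.png

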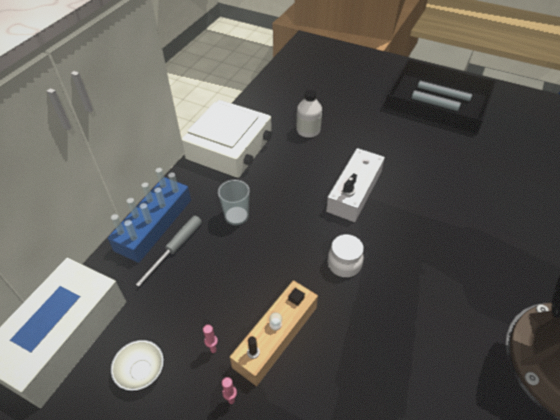

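The top view shows the rack at about (215,247), holding black round (190,241), glass ball (213,246) and black square (237,250). The block is at (365,244), with the wing at (345,243) and the socket at (385,244). In the side view the probe is at (253,346), the ball at (275,322), the plug at (297,296), the wing at (350,184) and the socket at (366,161).

Things that could be taken for the probe, by top pixel:
- black pin (190,241), which matches the description
- plug with the square head (237,250)
- pink look-alikes (187,214) and (163,242)
- wing bar (345,243)

My choice is (190,241). I'll check it in a close crop.

Run:
```python
import cv2,numpy as np
t=cv2.imread('pics/top0.png');s=cv2.imread('pics/side0.png')
f=lambda im,u,v,w,h,k:cv2.resize(im[v:v+h,u:u+w],None,fx=k,fy=k,interpolation=cv2.INTER_CUBIC)
a=np.hstack([f(t,150,200,110,70,3.6),f(t,320,210,110,70,3.6)])
b=np.hstack([f(s,220,270,110,115,3.0),f(s,310,130,110,115,3.0)])
b=cv2.copyMakeBorder(b,0,0,0,a.shape[1]-b.shape[1],0)
cv2.imwrite('pics/crop.png',np.vstack([a,b]));print(a.shape,b.shape)
```

```text
(252, 792, 3) (345, 792, 3)
```

View pics/crop.png

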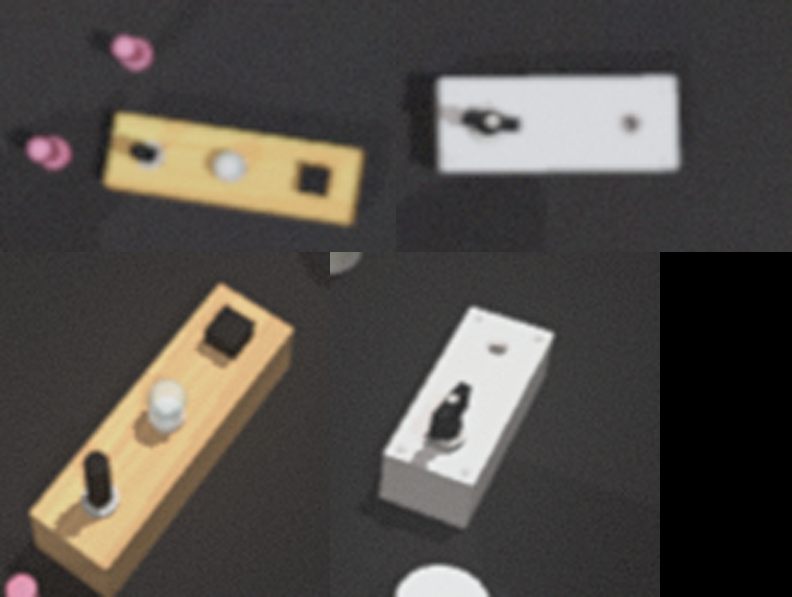

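The crop confirms the choice. The black round handle on a steel collar is at one end of the rack, at top pixel (190,242). The ball is in the middle and the square plug at the far end. The wing lies roughly along the block's length.

```bash
cat > m.py <<'E'
from h import *
L=lambda n:dict(np.load(n+'0.npz'))
def big(m,uv):
    n,l,st,c=cv2.connectedComponentsWithStats(m.astype(np.uint8)); k=l[uv[1],uv[0]]; return (l==k)
for n,rk,bk in(('top',(225,255),(372,250)),('side',(262,350),(350,205))):
    s=L(n);im=s['img'];hsv=cv2.cvtColor(im,cv2.COLOR_RGB2HSV);g=im.mean(2)
    for nm,m,uv,z,dims in(('rack',(hsv[...,1]>80)&(hsv[...,0]>8)&(hsv[...,0]<30)&(hsv[...,2]>(90 if n=='top' else 150)),rk,.048,(.056,.19)),('block',(hsv[...,1]<40)&(g>(120 if n=='top' else 165)),bk,.05,(.07,.18))):
        if n=='side': uv=(283,330) if nm=='rack' else (363,190)
        m=big(m,uv); c=max(cv2.findContours(m.astype(np.uint8),0,2)[0],key=cv2.contourArea)[:,0]
        W=np.array([onz(s,u,v,z)[:2] for u,v in c],np.float32)*1000
        (cx,cy),(w,h),a=cv2.minAreaRect(W); b=cv2.boxPoints(((cx,cy),(w,h),a)); e=b[1]-b[0];f=b[2]-b[1]; l=e if e@e>f@f else f
        ang=np.degrees(np.arctan2(l[1],l[0]))%180
        print(n,nm,m.sum(),'c',round(cx,1),round(cy,1),'size',round(w,1),round(h,1),'long axis deg',round(ang,1))
        # dark blobs on the top face
        hull=np.zeros(g.shape,np.uint8);cv2.fillConvexPoly(hull,cv2.convexHull(c),1);hull=cv2.erode(hull,np.ones((5,5)))
        d=(hull>0)&(g<(75 if nm=='rack' else 110)); k,lb,st,ct=cv2.connectedComponentsWithStats(d.astype(np.uint8))
        for i in range(1,k):
            if st[i,4]>4: print('   blob',ct[i].round(1),st[i,4],'on top z:',onz(s,*ct[i],z).round(4)[:2])
E
python3 m.py
```

```text
top rack 1393 c 510.8 195.6 size 197.9 62.5 long axis deg 80.3
   blob [189.1 241.6] 20 on top z: [0.5248 0.2662]
   blob [236.6 249.4] 51 on top z: [0.5012 0.1341]
top block 1737 c 510.6 -220.5 size 184.8 72.0 long axis deg 89.1
   blob [344.7 243.5] 53 on top z: [ 0.5126 -0.1659]
side rack 2436 c 509.8 199.0 size 191.4 57.4 long axis deg 80.4
   blob [295.8 296.5] 168 on top z: [0.5014 0.1303]
   blob [252.1 345.5] 120 on top z: [0.5282 0.2525]
side block 1463 c 509.8 -217.8 size 180.8 71.1 long axis deg 89.7
   blob [349.2 184.7] 146 on top z: [ 0.516  -0.1842]
```

```bash
cat >> m.py <<'E'
print('---')
t,s=L('top'),L('side')
P,g=tri(ray(t,189.1,241.6),ray(s,252.1,345.5));print('probe handle',P.round(4),'gap',round(g,4))
P,g=tri(ray(t,236.6,249.4),ray(s,295.8,296.5));print('plug head',P.round(4),'gap',round(g,4))
P,g=tri(ray(t,344.7,243.5),ray(s,349.2,184.7));print('wing',P.round(4),'gap',round(g,4))
for S,n,u,v in((t,'top',385,244),(s,'side',366,161)):
    gr=255-S['img'].mean(2); w=gr[v-5:v+6,u-5:u+6]; w=np.clip(w-np.median(w)-15,0,None); y,x=np.mgrid[v-5:v+6,u-5:u+6]
    c=(x*w).sum()/w.sum(),(y*w).sum()/w.sum(); print('socket',n,np.round(c,2),onz(S,*c,.048).round(4)); S['c']=c
print(tri(ray(t,*t['c']),ray(s,*s['c'])))
im=t['img'].mean(2);d=(im<95).astype(np.uint8);d[:232]=0;d[256:]=0;d[:,:333]=0;d[:,360:]=0
y,x=np.nonzero(d); Q=np.array([onz(t,a,b,.085)[:2] for a,b in zip(x,y)]); e,V=np.linalg.eigh(np.cov(Q.T));print('wing dir top',len(x),np.degrees(np.arctan2(V[1,1],V[0,1]))%180,Q.mean(0))
E
python3 m.py|sed -n '/---/,$p'
```

```text
---
probe handle [0.5226 0.2616 0.0718] gap 0.0013
plug head [0.5006 0.1333 0.0535] gap 0.0007
wing [ 0.511  -0.1636  0.0719] gap 0.0006
socket top [384.73 243.83] [ 0.5101 -0.2767  0.048 ]
socket side [365.32 162.  ] [ 0.5092 -0.273   0.048 ]
(array([ 0.51030697, -0.27750414,  0.04365731]), np.float64(0.00020081079138839172))
wing dir top 42 80.49775282842515 [ 0.51047865 -0.16294884]
```

```bash
python3 -c "
from h import *
print(rel([.522,.2625,.160],[180,0,-99.65]))"
```

```text
(array([43.12, 28.01,  6.62]), array([ 6.00e-02, -7.00e-02,  8.39e+01]))
```

Request:
send_rows(plan=[[[3, 2, 0, 0, 0, 6], [6, 4, 0, 0, 0, 12], [9, 6, 0, 0, 0, 18], [12, 8, 0, 0, 0, 24], [15, 10, 0, 0, 0, 30], [18, 12, 0, 0, 0, 36], [21, 14, 0, 0, 0, 42], [24, 16, 0, 0, 0, 48]]], fingers=1)

```text
clock: 0.77
tool_pos: [0.3714, 0.4288, 0.2264]
orientation: [180.0, -0.0, -64.0]
force: [0.5, -0.3, 0.8]
opening: 0.0877
gripper_force: 0.0
```

```bash
python3 -c "
from h import *
print(rel([.522,.2625,.160],[180,0,-99.65]))"
```

```text
(array([21.54, -6.26,  6.64]), array([ 2.000e-02, -2.000e-02,  3.562e+01]))
```

Request:
send_rows(plan=[[[3.1, -0.9, 0.5, 0, 0, 5], [6.2, -1.8, 1.5, 0, 0, 10], [9.3, -2.7, 2.5, 0, 0, 15], [12.4, -3.6, 3.5, 0, 0, 20], [15.5, -4.5, 4.5, 0, 0, 25], [18.5, -5.4, 5.5, 0, 0, 30.5], [21.5, -6.3, 6.6, 0, 0, 35.6], [21.5, -6.3, 6.6, 0, 0, 35.6]]])

```text
clock: 1.43
tool_pos: [0.5235, 0.2613, 0.1577]
orientation: [179.8, -0.2, -99.9]
force: [-0.4, -0.5, -0.7]
opening: 0.0875
gripper_force: 0.0
```

Run:
```python
from h import *
print(rel([.522,.2625,.059],[180,0,-99.65]))
T,S=snap('top','t1.png'),snap('side','s1.png')
f=lambda s,u,v,w,h,k:cv2.resize(s['img'][v:v+h,u:u+w,::-1],None,fx=k,fy=k,interpolation=cv2.INTER_CUBIC)
cv2.imwrite('pics/c1.png',np.hstack([f(T,140,190,130,150,3),f(S,190,220,130,150,3)]))
```

```text
(array([-0.13,  0.14,  9.87]), array([ 0.16, -0.21, -0.22]))
```

View pics/c1.png

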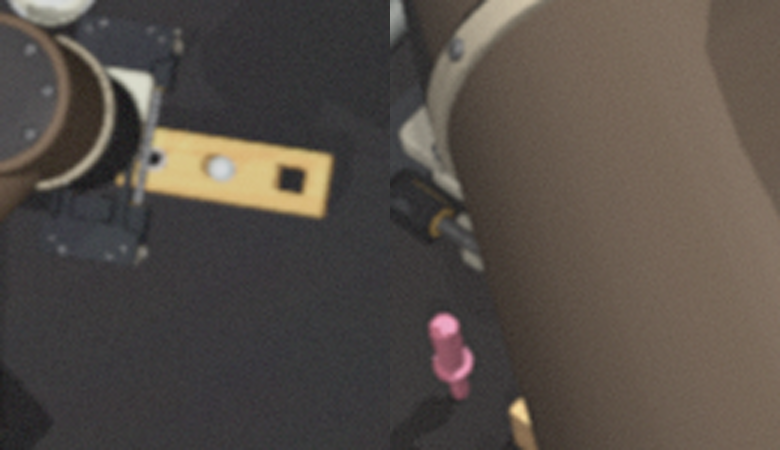

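The crop shows the open gripper straddling the rack's long sides over the probe (seen at crop pixel (155,157) in the top view). The arm hides the rack in the side view. I'll descend.

Request:
send_rows(plan=[[[-0.1, 0.1, 2, 0, 0, 0], [-0.1, 0.1, 4, 0, 0, 0], [-0.1, 0.1, 6, 0, 0, 0], [-0.1, 0.1, 8, 0, 0, 0], [-0.1, 0.1, 9, 0, 0, 0], [-0.1, 0.1, 10, 0, 0, 0], [-0.1, 0.1, 10, 0, 0, 0], [-0.1, 0.1, 10, 0, 0, 0]]])

```text
clock: 2.2
tool_pos: [0.5216, 0.2672, 0.0609]
orientation: [-180.0, -0.0, -99.3]
force: [0.6, -0.1, 0.2]
opening: 0.0878
gripper_force: 0.0
```

Request:
send_rows(plan=[[[0, 0, 0, 0, 0, 0], [0, 0, 0, 0, 0, 0]]])

```text
clock: 2.37
tool_pos: [0.5221, 0.2673, 0.0618]
orientation: [-179.9, 0.1, -99.3]
force: [-0.3, -0.9, 0.7]
opening: 0.0876
gripper_force: 0.0
```

```bash
python3 -c "
from h import *
print(rel([.522,.2625,.059],[180,0,-99.65]))"
```

```text
(array([ 0.48, -0.07,  0.27]), array([-0.07,  0.09,  0.33]))
```

Request:
send_rows(plan=[[[0.25, -0.05, 0.15, 0, 0, 0], [0.5, -0.05, 0.25, 0, 0, 0], [0.5, -0.05, 0.25, 0, 0, 0]]])

```text
clock: 2.62
tool_pos: [0.521, 0.2611, 0.0582]
orientation: [180.0, 0.0, -99.4]
force: [0.5, -0.6, -1.0]
opening: 0.0876
gripper_force: 0.0
```

Request:
send_rows(plan=[[[0, 0, 0, 0, 0, 0], [0, 0, 0, 0, 0, 0], [0, 0, 0, 0, 0, 0], [0, 0, 0, 0, 0, 0], [0, 0, 0, 0, 0, 0], [0, 0, 0, 0, 0, 0], [0, 0, 0, 0, 0, 0], [0, 0, 0, 0, 0, 0]]], fingers=0)

```text
clock: 3.28
tool_pos: [0.5212, 0.2617, 0.058]
orientation: [180.0, -0.0, -99.3]
force: [0.2, 0.4, -0.2]
opening: 0.0397
gripper_force: 0.0
```

Request:
send_rows(plan=[[[0, 0, 0, 0, 0, 0], [0, 0, 0, 0, 0, 0], [0, 0, 0, 0, 0, 0], [0, 0, 0, 0, 0, 0], [0, 0, 0, 0, 0, 0], [0, 0, 0, 0, 0, 0], [0, 0, 0, 0, 0, 0], [0, 0, 0, 0, 0, 0]]])

```text
clock: 3.95
tool_pos: [0.5212, 0.2617, 0.0581]
orientation: [-180.0, 0.0, -99.3]
force: [-0.4, 0.9, -0.2]
opening: 0.0152
gripper_force: 30.0
```

Request:
send_rows(plan=[[[0, 0, -1, 0, 0, 0], [0, 0, -2.5, 0, 0, 0], [0, 0, -4, 0, 0, 0], [0, 0, -6, 0, 0, 0], [0, 0, -8, 0, 0, 0], [0, 0, -10, 0, 0, 0], [0, 0, -11, 0, 0, 0], [0, 0, -11, 0, 0, 0]]])

```text
clock: 4.62
tool_pos: [0.5224, 0.2626, 0.1712]
orientation: [-179.8, 0.2, -99.3]
force: [0.4, 0.2, -1.1]
opening: 0.0154
gripper_force: 30.0
```

```bash
python3 -c "
from h import *
print(ctrl.get_obs()['joint_pos'].round(1),rel([.5103,-.277,.17],[180,0,-99.3]),ctrl.get_obs()['gripper_force'])"
```

```text
[ 45.9  14.4 -15.7   0.  -59.6 -55.2] (array([ 5.344e+01, -7.550e+00, -5.000e-02]), array([-0.19,  0.21, -0.03])) 29.999883770942688
```

Request:
send_rows(plan=[[[2, -0.3, 0, 0, 0, 0], [5, -0.7, 0, 0, 0, 0], [8.5, -1.2, 0, 0, 0, 0], [12, -1.7, 0, 0, 0, 0], [15.5, -2.2, 0, 0, 0, 0], [19, -2.7, 0, 0, 0, 0], [22.5, -3.2, 0, 0, 0, 0], [26, -3.7, 0, 0, 0, 0]]])

```text
clock: 5.28
tool_pos: [0.5145, -0.0025, 0.1672]
orientation: [179.9, -0.0, -99.3]
force: [0.7, 0.1, -1.2]
opening: 0.0154
gripper_force: 30.0
```

Request:
send_rows(plan=[[[3.5, -0.5, 0, 0, 0, 0], [7, -1, 0, 0, 0, 0], [10.5, -1.5, 0, 0, 0, 0], [14, -2, 0, 0, 0, 0], [17.5, -2.5, 0, 0, 0, 0], [21, -3, 0, 0, 0, 0], [24.5, -3.5, 0, 0, 0, 0], [26.5, -3.8, 0, 0, 0, 0]]])

```text
clock: 5.95
tool_pos: [0.5089, -0.2712, 0.1668]
orientation: [179.9, -0.0, -99.4]
force: [0.9, 0.2, -0.7]
opening: 0.0154
gripper_force: 30.0
```

Request:
send_rows(plan=[[[0.5, 0, 0, 0, 0, 0], [0.5, 0, 0, 0, 0, 0], [0.5, 0, 0, 0, 0, 0], [0.5, 0, 0, 0, 0, 0]]])

```text
clock: 6.28
tool_pos: [0.509, -0.2725, 0.1677]
orientation: [180.0, 0.0, -99.3]
force: [-0.3, 0.3, -0.1]
opening: 0.0155
gripper_force: 30.0
```

Run:
```python
from h import *
print(rel([.5103,-.277,.17],[180,0,-99.3]),ctrl.get_obs()['clock'])
T,S=snap('top','t2.png'),snap('side','s2.png')
np.savez('top2.npz',**T);np.savez('side2.npz',**S)
p=ctrl.get_obs()['tool_pos'];print(proj(T,p),proj(S,[p,p-[0,0,.05]]))
f=lambda s,u,v,w,h,k:cv2.resize(s['img'][v:v+h,u:u+w,::-1],None,fx=k,fy=k,interpolation=cv2.INTER_CUBIC)
cv2.imwrite('pics/c2.png',np.hstack([f(T,310,180,130,130,3),f(S,310,80,130,130,3)]))
```

```text
(array([ 0.42, -0.2 , -0.23]), array([ 0.04,  0.02, -0.01])) 6.2833
[[391.37378745 241.18437755]] [[372.67974234 122.31004233]
 [369.39905969 139.73490122]]
```

View pics/c2.png

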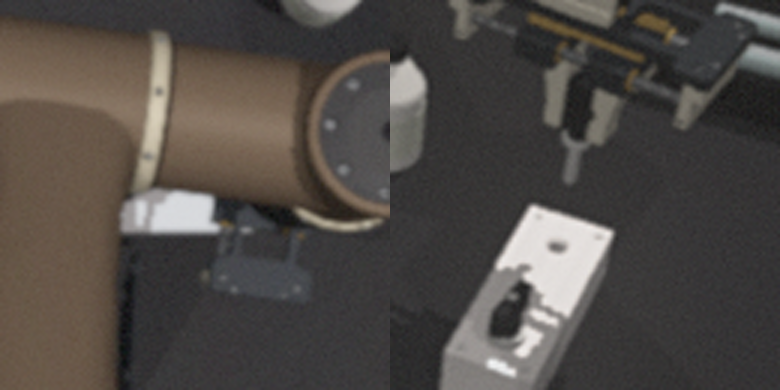

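In the side crop the gripped pin is upright over the block, with its tip at about image (370,141) against a prediction of (369.5,140). The socket is at (366,162). The arm blocks the top view, so I'll descend close to the mouth and compare in the side view.

Request:
send_rows(plan=[[[0.1, -0.1, 1.2, 0, 0, 0], [0.1, -0.1, 2.4, 0, 0, 0], [0.1, -0.1, 3.6, 0, 0, 0], [0.1, -0.1, 4.6, 0, 0, 0], [0.1, -0.1, 5.6, 0, 0, 0], [0.1, -0.1, 5.6, 0, 0, 0], [0.1, -0.1, 5.6, 0, 0, 0], [0.1, -0.1, 5.6, 0, 0, 0]]])

```text
clock: 7.05
tool_pos: [0.5104, -0.2746, 0.1126]
orientation: [-180.0, -0.0, -99.3]
force: [-0.3, 0.9, -0.5]
opening: 0.0154
gripper_force: 30.0
```

Run:
```python
from h import *
o=ctrl.get_obs();p=o['tool_pos'];print(p,o['force'])
S=snap('side','s3.png');np.savez('side3.npz',**S)
print('tip,collar,grasp pred',proj(S,[p-[0,0,.051],p-[0,0,.011],p+[0,0,.019]]).round(1), 'socket pred side/top est',proj(S,[[.5092,-.273,.05],[.5103,-.277,.05]]).round(1))
im=S['img'][120:185,335:400,::-1]
cv2.imwrite('pics/c3.png',cv2.resize(im,None,fx=9,fy=9,interpolation=cv2.INTER_CUBIC))
```

```text
[ 0.51044078 -0.27458971  0.11258363] [-0.34611991  0.94982634 -0.46506507]
tip,collar,grasp pred [[365.8 157.2]
 [368.2 144.5]
 [370.1 134.4]] socket pred side/top est [[365.4 161.4]
 [365.6 160.2]]
```

View pics/c3.png

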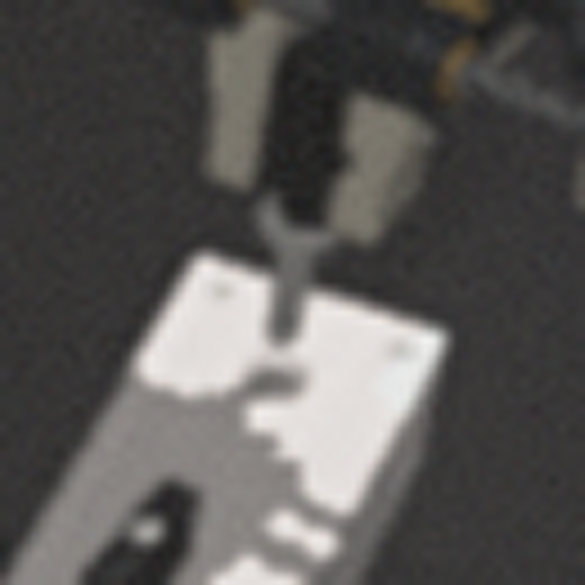

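The tip's lower edge is at about (366.4,158.3), against a predicted tip centre of (365.8,157.2), so camera and robot agree. The socket at (365.8,162.2) lies within about 1 mm of the pin axis. I'll lower gently and watch the force.

Request:
send_rows(plan=[[[0, 0.07, 0.4, 0, 0, 0], [0, 0.07, 0.8, 0, 0, 0], [0, 0.07, 1.1, 0, 0, 0], [0, 0.07, 1.4, 0, 0, 0], [0, 0.07, 1.6, 0, 0, 0], [0, 0.07, 1.8, 0, 0, 0], [0, 0.07, 1.8, 0, 0, 0]]])

```text
clock: 7.68
tool_pos: [0.509, -0.2744, 0.0935]
orientation: [180.0, 0.0, -99.4]
force: [0.2, 0.4, -0.6]
opening: 0.0158
gripper_force: 30.0
```

Request:
send_rows(plan=[[[0, 0, 0.5, 0, 0, 0], [0, 0, 1, 0, 0, 0], [0, 0, 1.5, 0, 0, 0], [0, 0, 2, 0, 0, 0], [0, 0, 2.5, 0, 0, 0], [0, 0, 2.9, 0, 0, 0], [0, 0, 3.1, 0, 0, 0], [0, 0, 3.1, 0, 0, 0]]])

```text
clock: 8.35
tool_pos: [0.5089, -0.2744, 0.0624]
orientation: [179.9, 0.0, -99.3]
force: [-0.4, -0.0, -0.9]
opening: 0.0158
gripper_force: 30.0
```

Request:
send_rows(plan=[[[0, 0, 0.1, 0, 0, 0], [0, 0, 0.2, 0, 0, 0], [0, 0, 0.3, 0, 0, 0], [0, 0, 0.3, 0, 0, 0]]])

```text
clock: 8.68
tool_pos: [0.5094, -0.2745, 0.0601]
orientation: [-180.0, -0.0, -99.3]
force: [-0.9, 0.1, -0.6]
opening: 0.0156
gripper_force: 30.0
```

Request:
send_rows(plan=[[[0, 0, 0.05, 0, 0, 0], [0, 0, 0.1, 0, 0, 0], [0, 0, 0.15, 0, 0, 0], [0, 0, 0.15, 0, 0, 0]]])

```text
clock: 9.02
tool_pos: [0.5095, -0.2746, 0.06]
orientation: [-180.0, -0.0, -99.3]
force: [-3.4, 2.1, 10.8]
opening: 0.0152
gripper_force: 30.0
```

The collar is on the block: contact at z = 0.060 with 11 N. I'll ease off the push, release and retreat upward.

Request:
send_rows(plan=[[[0, 0, -0.1, 0, 0, 0], [0, 0, -0.1, 0, 0, 0], [0, 0, -0.1, 0, 0, 0], [0, 0, -0.1, 0, 0, 0], [0, 0, -0.1, 0, 0, 0], [0, 0, -0.1, 0, 0, 0], [0, 0, -0.1, 0, 0, 0], [0, 0, -0.1, 0, 0, 0]]], fingers=1)

```text
clock: 9.68
tool_pos: [0.5093, -0.2745, 0.0594]
orientation: [180.0, 0.0, -99.3]
force: [-1.0, 0.6, -0.1]
opening: 0.0632
gripper_force: 0.0
```

Request:
send_rows(plan=[[[0, 0, -1, 0, 0, 0], [0, 0, -2.5, 0, 0, 0], [0, 0, -4, 0, 0, 0], [0, 0, -6, 0, 0, 0], [0, 0, -8, 0, 0, 0], [0, 0, -9, 0, 0, 0], [0, 0, -9, 0, 0, 0], [0, 0, -9, 0, 0, 0]]])

```text
clock: 10.35
tool_pos: [0.5095, -0.2744, 0.1501]
orientation: [-179.9, 0.0, -99.4]
force: [-0.4, -0.0, 0.0]
opening: 0.0875
gripper_force: 0.0
```

Run:
```python
from h import *
print(rel([.5105,-.1645,.15],[180,0,-100]),ctrl.get_obs()['joint_pos'].round(1))
S=snap('side','s4.png');np.savez('side4.npz',**S)
cv2.imwrite('pics/c4.png',cv2.resize(S['img'][120:225,310:415,::-1],None,fx=5.5,fy=5.5,interpolation=cv2.INTER_CUBIC))
```

```text
(array([-1.086e+01,  1.690e+00,  1.000e-02]), array([-0.08,  0.02,  0.64])) [ -9.   15.  -17.8  -0.  -57.   -0.4]
```

View pics/c4.png

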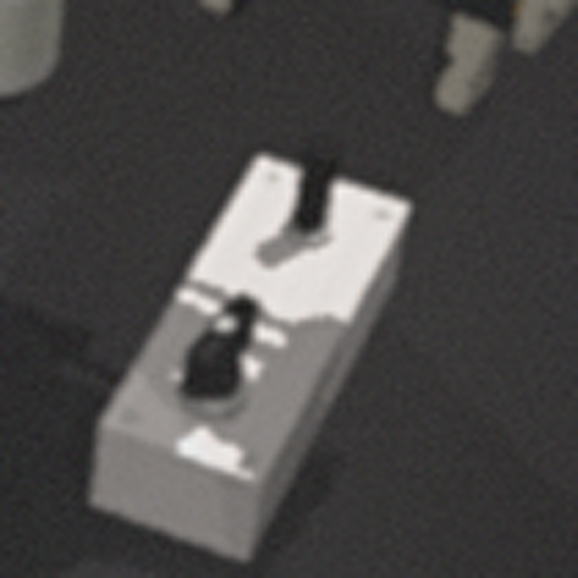

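The probe stands home in the socket, with its collar flush on the block at image (367,163). The wing is at about (350,185). Next I'll go over the screw. The yaw already matches the wing direction.

Request:
send_rows(plan=[[[-2, 0.3, 0, 0, 0, 0], [-5, 0.8, 0, 0, 0, 0], [-8, 1.2, 0, 0, 0, 0], [-10, 1.6, 0, 0, 0, 0], [-10.9, 1.7, 0, 0, 0, 0.6], [-10.9, 1.7, 0, 0, 0, 0.6], [-10.9, 1.7, 0, 0, 0, 0.6], [-10.9, 1.7, 0, 0, 0, 0.6]]])

```text
clock: 11.07
tool_pos: [0.5099, -0.1644, 0.1488]
orientation: [179.9, -0.0, -99.9]
force: [-0.1, -0.1, 0.4]
opening: 0.0871
gripper_force: 0.0
```

Request:
send_rows(plan=[[[0, 0, 1, 0, 0, 0], [0, 0, 2.5, 0, 0, 0], [0, 0, 4, 0, 0, 0], [0, 0, 5.5, 0, 0, 0], [0, 0, 7, 0, 0, 0], [0, 0, 8, 0, 0, 0], [0, 0, 8, 0, 0, 0], [0, 0, 8, 0, 0, 0]]])

```text
clock: 11.73
tool_pos: [0.5097, -0.1647, 0.0689]
orientation: [179.9, -0.0, -100.0]
force: [-0.3, 0.3, -0.2]
opening: 0.0876
gripper_force: 0.0
```

```bash
python3 -c "
from h import *
print(rel([.5105,-.1645,.069],[180,0,-100]),ctrl.get_obs()['joint_pos'].round(1))"
```

```text
(array([-0.03, -0.07, -0.01]), array([ 0.1 , -0.03,  0.02])) [  3.1  16.7 -28.3   0.  -45.1 -13.1]
```

Request:
send_rows(plan=[[[0, 0, 0, 0, 0, 0], [0, 0, 0, 0, 0, 0], [0, 0, 0, 0, 0, 0], [0, 0, 0, 0, 0, 0], [0, 0, 0, 0, 0, 0], [0, 0, 0, 0, 0, 0], [0, 0, 0, 0, 0, 0], [0, 0, 0, 0, 0, 0]]], fingers=0)

```text
clock: 12.4
tool_pos: [0.5102, -0.1641, 0.0696]
orientation: [-180.0, 0.0, -99.9]
force: [-1.1, 0.0, 0.1]
opening: 0.0394
gripper_force: 0.0
```

Request:
send_rows(plan=[[[0, 0, 0, 0, 0, 0], [0, 0, 0, 0, 0, 0], [0, 0, 0, 0, 0, 0], [0, 0, 0, 0, 0, 0], [0, 0, 0, 0, 0, 0], [0, 0, 0, 0, 0, 0], [0, 0, 0, 0, 0, 0], [0, 0, 0, 0, 0, 0]]])

```text
clock: 13.07
tool_pos: [0.5108, -0.1643, 0.0703]
orientation: [-179.9, -0.0, -99.9]
force: [-1.4, 0.0, 5.6]
opening: 0.0117
gripper_force: 31.9
```

```bash
python3 -c "
from h import *
print(ctrl.get_obs())"
```

```text
{'clock': 13.0667, 'joint_pos': array([ 3.13172212e+00,  1.66114434e+01, -2.82545569e+01,  3.05655153e-02,
       -4.50652443e+01, -1.30798182e+01]), 'qvel': array([ 0.00715066,  0.07162916,  0.05631449, -0.10361874,  0.14513167,
        0.08828791]), 'tau': array([ 5.42160618e-03, -4.30753362e+01,  2.07581484e+01,  4.71847370e+00,
        2.35227998e-01,  3.58526898e-02]), 'tool_pos': array([ 0.51082941, -0.16428063,  0.07027721]), 'orientation': array([-1.79928130e+02, -5.54255953e-03, -9.99265241e+01]), 'force': array([-1.36725148,  0.0149487 ,  5.58251429]), 'moment': array([ 0.20601646,  0.14784866, -0.06126633]), 'gripper_force': 31.896271593868732, 'opening': 0.011680709766071122}
```

The grip is good: opening 11.7 mm on the 12 mm wing. Clockwise is + about tool z, so I'll turn to just short of the smallest possible seat angle, then in small steps.

Request:
send_rows(plan=[[[0, 0, 0, 0, 0, 4], [0, 0, 0, 0, 0, 8], [0, 0, 0, 0, 0, 13], [0, 0, 0, 0, 0, 18], [0, 0, 0, 0, 0, 23], [0, 0, 0, 0, 0, 28], [0, 0, 0, 0, 0, 32], [0, 0, 0, 0, 0, 32]]])

```text
clock: 13.73
tool_pos: [0.511, -0.1643, 0.0703]
orientation: [-179.9, 0.0, -132.1]
force: [0.2, -0.7, 6.0]
opening: 0.0119
gripper_force: 32.0
```

```bash
cat > q.py <<'E'
from h import *
o=ctrl.get_obs();print(o['orientation'].round(2),o['tool_pos'].round(4),o['force'].round(1),o['moment'].round(2),o['joint_pos'].round(1),o['opening'].round(4),o['clock'])
E
python3 q.py
```

```text
Traceback (most recent call last):
  File "q.py", line 2, in <module>
    o=ctrl.get_obs();print(o['orientation'].round(2),o['tool_pos'].round(4),o['force'].round(1),o['moment'].round(2),o['joint_pos'].round(1),o['opening'].round(4),o['clock'])
                                                                                                                                             ^^^^^^^^^^^^^^^^^^
AttributeError: 'float' object has no attribute 'round'
```

Request:
send_rows(plan=[[[0, 0, 0, 0, 0, 1], [0, 0, 0, 0, 0, 2], [0, 0, 0, 0, 0, 3], [0, 0, 0, 0, 0, 4], [0, 0, 0, 0, 0, 5], [0, 0, 0, 0, 0, 6], [0, 0, 0, 0, 0, 7], [0, 0, 0, 0, 0, 7]]])

```text
clock: 14.4
tool_pos: [0.5111, -0.1644, 0.0703]
orientation: [-179.9, 0.1, -138.8]
force: [1.9, -0.4, 4.8]
opening: 0.0117
gripper_force: 32.0
```

```bash
python3 q.py
```

```text
Traceback (most recent call last):
  File "q.py", line 2, in <module>
    o=ctrl.get_obs();print(o['orientation'].round(2),o['tool_pos'].round(4),o['force'].round(1),o['moment'].round(2),o['joint_pos'].round(1),o['opening'].round(4),o['clock'])
                                                                                                                                             ^^^^^^^^^^^^^^^^^^
AttributeError: 'float' object has no attribute 'round'
```

```bash
sed -i "s/o\['opening'\].round(4)/o['opening']/" q.py; python3 q.py
```

```text
[-1.7992e+02  5.0000e-02 -1.3883e+02] [ 0.5111 -0.1644  0.0703] [ 1.9 -0.4  4.8] [-0.19 -0.16 -0.02] [  3.1  16.6 -28.2   0.  -45.  -52. ] 0.011736184415258378 14.4
```

Request:
send_rows(plan=[[[0, 0, 0, 0, 0, 1], [0, 0, 0, 0, 0, 2], [0, 0, 0, 0, 0, 3], [0, 0, 0, 0, 0, 4], [0, 0, 0, 0, 0, 5], [0, 0, 0, 0, 0, 5]]])

```text
clock: 14.9
tool_pos: [0.5111, -0.1644, 0.0703]
orientation: [-179.9, 0.1, -143.8]
force: [-0.1, -1.2, 6.3]
opening: 0.0116
gripper_force: 31.9
```

```bash
python3 q.py
```

```text
[-1.7992e+02  6.0000e-02 -1.4383e+02] [ 0.5111 -0.1644  0.0703] [-0.1 -1.2  6.3] [-0.34 -0.22 -0.02] [  3.1  16.6 -28.2   0.  -45.  -57. ] 0.011625941286707187 14.9
```

Request:
send_rows(plan=[[[0, 0, 0, 0, 0, 1], [0, 0, 0, 0, 0, 2], [0, 0, 0, 0, 0, 3], [0, 0, 0, 0, 0, 4], [0, 0, 0, 0, 0, 5], [0, 0, 0, 0, 0, 5]]])

```text
clock: 15.4
tool_pos: [0.5111, -0.1644, 0.0703]
orientation: [-179.9, 0.0, -148.7]
force: [0.3, -1.0, 4.6]
opening: 0.0124
gripper_force: 34.5
```

```bash
python3 q.py
```

```text
[-1.7992e+02  4.0000e-02 -1.4872e+02] [ 0.5111 -0.1644  0.0703] [ 0.3 -1.   4.6] [-0.25 -0.09  0.9 ] [  3.1  16.6 -28.3   0.1 -45.  -61.9] 0.012421349329977278 15.4
```

The moment jumped to 0.9 N m and the pads were pried 0.7 mm open, so the screw is seated, and the tool has overrun the stop by a little. I'll step back in small increments to find the seat angle exactly.

Request:
send_rows(plan=[[[0, 0, 0, 0, 0, -1], [0, 0, 0, 0, 0, -1]]])

```text
clock: 15.57
tool_pos: [0.5111, -0.1644, 0.0703]
orientation: [-179.9, 0.0, -147.6]
force: [1.0, -0.8, 4.6]
opening: 0.0122
gripper_force: 32.9
```

```bash
python3 q.py
```

```text
[-1.7992e+02  4.0000e-02 -1.4762e+02] [ 0.5111 -0.1644  0.0703] [ 1.  -0.8  4.6] [-0.24 -0.2   0.75] [  3.1  16.6 -28.3   0.1 -45.  -60.8] 0.012240082696618327 15.5667
```

Request:
send_rows(plan=[[[0, 0, 0, 0, 0, -1], [0, 0, 0, 0, 0, -1]]])

```text
clock: 15.73
tool_pos: [0.5111, -0.1644, 0.0703]
orientation: [-179.9, 0.0, -146.6]
force: [-0.0, -0.7, 5.1]
opening: 0.0119
gripper_force: 32.2
```

```bash
python3 q.py
```

```text
[-1.7992e+02  5.0000e-02 -1.4664e+02] [ 0.5111 -0.1644  0.0703] [-0.  -0.7  5.1] [-0.24 -0.19  0.67] [  3.1  16.6 -28.3   0.1 -45.  -59.8] 0.011877698135680643 15.7333
```

Request:
send_rows(plan=[[[0, 0, 0, 0, 0, -1], [0, 0, 0, 0, 0, -1]]])

```text
clock: 15.9
tool_pos: [0.5111, -0.1644, 0.0703]
orientation: [-179.9, 0.0, -145.6]
force: [0.2, -1.3, 4.7]
opening: 0.0121
gripper_force: 31.8
```

```bash
python3 q.py
```

```text
[-1.7992e+02  5.0000e-02 -1.4565e+02] [ 0.5111 -0.1644  0.0703] [ 0.2 -1.3  4.7] [-0.24 -0.18  0.5 ] [  3.1  16.6 -28.3   0.1 -45.  -58.8] 0.012059337436687825 15.9
```

Request:
send_rows(plan=[[[0, 0, 0, 0, 0, -1], [0, 0, 0, 0, 0, -1]]])

```text
clock: 16.07
tool_pos: [0.5111, -0.1644, 0.0703]
orientation: [-179.9, 0.0, -144.7]
force: [0.7, -1.2, 5.0]
opening: 0.0116
gripper_force: 31.7
```

```bash
python3 q.py
```

```text
[-1.7992e+02  5.0000e-02 -1.4467e+02] [ 0.5111 -0.1644  0.0703] [ 0.7 -1.2  5. ] [-0.27 -0.16  0.33] [  3.1  16.6 -28.3   0.1 -45.  -57.8] 0.011634901639286018 16.0667
```

Request:
send_rows(plan=[[[0, 0, 0, 0, 0, -1], [0, 0, 0, 0, 0, -1]]])

```text
clock: 16.23
tool_pos: [0.5111, -0.1644, 0.0703]
orientation: [-179.9, 0.1, -143.7]
force: [0.5, -0.8, 5.8]
opening: 0.0115
gripper_force: 32.0
```

```bash
python3 q.py
```

```text
[-1.7992e+02  5.0000e-02 -1.4371e+02] [ 0.5111 -0.1644  0.0703] [ 0.5 -0.8  5.8] [-0.31 -0.19 -0.01] [  3.1  16.6 -28.2   0.  -45.  -56.9] 0.011528919140711235 16.2333
```

Request:
send_rows(plan=[[[0, 0, 0, 0, 0, -1], [0, 0, 0, 0, 0, -1]]])

```text
clock: 16.4
tool_pos: [0.5111, -0.1644, 0.0703]
orientation: [-179.9, 0.1, -142.7]
force: [0.4, -1.0, 4.7]
opening: 0.0123
gripper_force: 32.0
```

```bash
python3 q.py
```

```text
[-1.7992e+02  6.0000e-02 -1.4272e+02] [ 0.5111 -0.1644  0.0703] [ 0.4 -1.   4.7] [-0.22 -0.22 -0.04] [  3.1  16.6 -28.2   0.  -45.  -55.9] 0.012293914964152193 16.4
```

The load vanishes at yaw ≈ -143.8°, both going in and coming back, so that is the seat. A quarter turn back is yaw ≈ -53.6°, so 89° more anticlockwise.

Request:
send_rows(plan=[[[0, 0, 0, 0, 0, -4], [0, 0, 0, 0, 0, -10], [0, 0, 0, 0, 0, -16], [0, 0, 0, 0, 0, -22], [0, 0, 0, 0, 0, -28], [0, 0, 0, 0, 0, -34], [0, 0, 0, 0, 0, -40], [0, 0, 0, 0, 0, -45]]])

```text
clock: 17.07
tool_pos: [0.5108, -0.1642, 0.0703]
orientation: [-179.9, -0.0, -97.5]
force: [-0.8, 0.1, 6.6]
opening: 0.0119
gripper_force: 32.1
```

Request:
send_rows(plan=[[[0, 0, 0, 0, 0, -6], [0, 0, 0, 0, 0, -12], [0, 0, 0, 0, 0, -18], [0, 0, 0, 0, 0, -25], [0, 0, 0, 0, 0, -32], [0, 0, 0, 0, 0, -38], [0, 0, 0, 0, 0, -42], [0, 0, 0, 0, 0, -44]]])

```text
clock: 17.73
tool_pos: [0.5106, -0.1643, 0.0703]
orientation: [-180.0, -0.0, -53.5]
force: [-1.4, 0.4, 7.2]
opening: 0.0116
gripper_force: 32.1
```

Request:
send_rows(plan=[[[0, 0, 0, 0, 0, 0], [0, 0, 0, 0, 0, 0], [0, 0, 0, 0, 0, 0], [0, 0, 0, 0, 0, 0]]])

```text
clock: 18.07
tool_pos: [0.5106, -0.1643, 0.0703]
orientation: [-180.0, -0.0, -53.8]
force: [-0.4, 0.5, 7.2]
opening: 0.0117
gripper_force: 32.1
```

```bash
python3 q.py
python3 - <<'E'
from h import *
S=snap('side','s5.png');T=snap('top','t5.png')
f=lambda s,u,v,w,h,k:cv2.resize(s['img'][v:v+h,u:u+w,::-1],None,fx=k,fy=k,interpolation=cv2.INTER_CUBIC)
cv2.imwrite('pics/c5.png',np.hstack([f(S,300,100,130,140,3),f(T,320,190,110,140,3)]))
E
```

```text
[-1.7998e+02 -4.0000e-02 -5.3770e+01] [ 0.5106 -0.1643  0.0703] [-0.4  0.5  7.2] [0.02 0.47 0.05] [  3.1  16.6 -28.3   0.  -45.1  33.1] 0.011734000392831139 18.0667
```

View pics/c5.png

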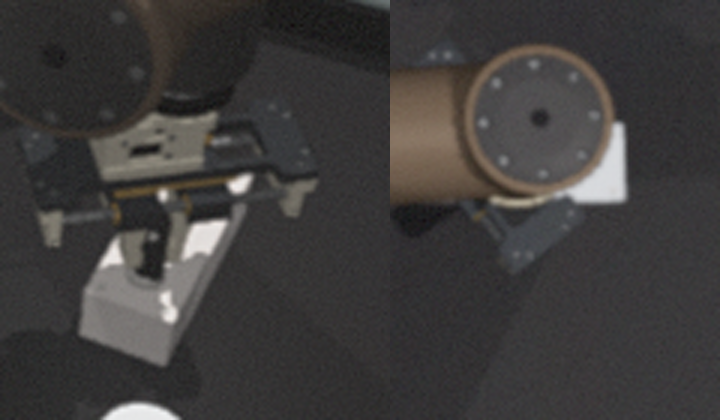

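The gripper holds the wing at yaw -53.8°, exactly 90° back from the seat, with a firm 32 N grip. In the side crop the pads are on the wing at (150,250). The gripper's body is well above the probe's height. I'll hand it in.

```bash
python3 -c "
from plant import ctrl
print(ctrl.close_job())"
```

```text
the job is handed in; nothing more can be done
None
```

The probe is home in the socket with its collar on the block, and the wing screw was turned to its stop, backed off 90° and is still gripped; handed in at about 18 s, with the probe last seen seated just before the screw was turned (the gripper hides it in the final view).

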